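# Close the label printer and feed a label

### The job

The beige label printer has a fresh roll in it and its cover is still standing open. Push the cover fully shut, then press the green key on its front deck firmly and keep it down for about half a second so that it feeds a label, without ramming it; do not press the orange pause key beside it.

Things in the scene. Friction and masses are not known exactly. Their poses are not given: they have to be found in the camera images.
- cover (a joint): angle of the beige label printer's cover, rad: 0 shut, grows as its front edge rises (starts 0.35 to 0.7). A plate 135 mm long, 180 wide, 20 thick, hinged at the edge far from the robot; shut, its top is level, 125 mm above the table. The stiff hinge stays where left; 2 to 5 N straight down near the front edge moves it, to a hard stop when shut. The printer is fixed, 230 mm deep, 180 wide
- cover_push (a point): point on the cover's top face, mid-width, 17 mm behind its free front edge and 118 mm in front of the hinge. It moves and tilts with the cover (x from front edge to hinge, y along the hinge, z out of the top face). Pushing vertically down over its starting place, to 125 mm above the table, shuts the cover
- feed_key: green key on the printer's front deck (105 mm high, on the robot's side), left or right of the orange one; 30 mm front to back (x), 36 across (y). Origin: centre of its top face, 111 mm above the table; z up; 38 mm in front of the shut cover's front edge. Springy, gives only 1.5 mm: moves from about 1 N, bottoms at about 6 N; answers when held above 4 N for 0.2 s; over 40 N breaks it
- pause_key: orange key beside the green one across the printer's width, centres 72 mm apart, same size, height and make; not to be pressed (it answers at 3 N). Origin: centre of its top face

How it is judged:
On the way, in this order (a step that is already met when the one before it is completed fails the run):
1. the cover is fully shut (value of joint cover below 0.06 rad), for 0.2 s.
2. with the cover shut, the green key is held down with more than 4 N for 0.2 s (contact force between anything else and feed_key above 4 N and value of joint cover below 0.06 rad), for 0.2 s.
At the end, for the whole second after the job is handed in: The cover is shut (within 0.06 rad, about 8 mm at its front edge) and the green key, having been pressed with the cover shut, is let go again (value of joint cover below 0.06 rad and contact force between anything else and feed_key below 0.5 N); the robot touches nothing.
It fails at once if the orange pause key is pressed (more than 3 N) (contact force between anything else and pause_key above 3 N).
It fails at once if the green key is rammed (more than 40 N) (contact force between anything else and feed_key above 40 N).
It also fails if it takes over 35 s, if anything falls off the work surface, if the arm or the gripper's body presses on something with over 40 N, if the wrist force passes 120 N, or if a joint passes its speed limit or range.

### The arm

A 7-joint arm with a two-finger parallel gripper is mounted at the origin on the work surface. World frame = base frame: x ahead of the robot, y to its left, z up, the work surface at z = 0. Lengths are in m, angles in rad, forces in N, time in s.
With the tool pointing down it reaches from about 0.35 to 0.9 m from the base axis. Payload 8.1 kg.
Tool frame: the origin (TCP) lies at the centre of the arm's flange, where the gripper is bolted on; the fingertips stand 178 mm ahead of it and the grasp point (between the pads) lies 159 mm ahead of it; z points along the fingers, y is the direction in which the jaws open and shut (so a half turn about z gives the same grasp; the last joint's range is limited). The gripper opens to 92 mm and grips with 3 to 60 N. Pads are 19 mm wide; open, the fingers measure 130 mm over their backs; the gripper's body (75 mm by 190 mm) begins 47 mm behind the grasp point.
Start: joints at [-1.339, 0.434, 0.025, 1.573, -0.012, 1.134, -0.075], TCP at [0.205, 0.59, 0.405] pointing down, gripper open.
Joint ranges: [-2.62, 2.62], [-0.44, 2.09], [-1.27, 1.32], [0.08, 2.57], [-1.32, 4.46], [0.12, 2], [-2.74, 2.74]. Speed limits (rad/s): [2.22, 2.22, 3.01, 3.01, 3.14, 3.14, 3.14].

### API

Orientations are given as a rotation vector (axis times angle).
In Python, from cell import arm gives the robot as it stands. The module is installed in compiled form; this text tells all that it offers.
- The arm moves only by the tool move_arm, never from a script. Its argument "steps" is a list of rows, each a list of 4 numbers: the shift along the tool's x, y, z in mm, then the turn about the tool's z in rad. In form: [[x, y, z, twist], ...]. A call has 1 to 20 rows; each row is the pose to reach, as a shift and turn from the pose commanded when the call began, along the tool's axes at that moment; what a row does not reach only later rows make up. A row lasts 1/8 s, in which the tool goes at most 62.5 mm and 10.7 degrees, less where a joint would pass 70% of its speed; a pose out of reach is approached as far as the arm can. A call with a gripper value outside its range is refused whole. "grip" is the finger opening in mm, from 0 to 91.8, set as the call begins (left out, the last holds). The fingers move at their own pace and stop on an object; "grip_force" is the grip in N (left out, the last holds). Time passes only in rows, so rows that repeat a pose let the fingers close. It gives the time, the measured TCP pose, the force and the opening at its end, in the units of the state.
- arm.observe(): the state, without advancing time (a new reading comes with each control period).
- arm.get_image(name): name is "side" or "top"; returns the picture (420x560x3 uint8, red, green, blue); there is no depth.
- arm.camera_info(name): a dict with "mtx" (3x3 intrinsics, pixels), "pose" (4x4, takes a point from camera to world coordinates). Camera axes: x right, y down, z forward; pixel columns grow to the right and rows downward; lengths in m; the calibration is good to about 2 mm. A picture is of the moment at which its call begins. camera_info takes no time and is no camera call.
- arm.sign_off(): hands the job in, once; it reports no verdict.
The state is a dict: "clock": time; "joints": joint angles; "dq": joint speeds; "joint_efforts": joint torques, N m; "position": TCP position; "ee_rot": TCP orientation; "force": force on the tool from outside, world axes, zero at the start; "ft_torque": the same for the moment, N m; "width": opening from 0.0 (shut) to 1.0 (fully open).
Only numpy, scipy, OpenCV 4.12 (cv2) and the standard library are available. Lean on these libraries where they do the work, as an engineer would, in place of code of your own. Each camera call takes 0.05 s, during which the arm holds its last target.

## Working session

There is one attempt and no reset: what is moved stays moved. The work goes in short steps, Python scripts to look and compute and a tool call to move; the robot and the scene stay as the last step left them, time stands still between calls to the robot, and variables do not carry over. Pictures are saved under pics/ and viewed, and the job is handed in when it is done.

Besides the shell and the picture viewer there is one more tool, called after ">>>" as name([rows], argument=value, ...), one row to a line, values as JSON. move_arm: Moves the arm, as the interface text tells. Its arguments: {"type":"object","properties":{"steps":{"type":"array"},"grip":{"type":"number"},"grip_force":{"type":"number"}},"required":["steps"]}

```bash
mkdir -p pics; python3 - <<'E'
from cell import arm
import cv2
s=arm.observe();print(s)
for n in("side","top"):
    im=arm.get_image(n);cv2.imwrite(f"pics/{n}0.png",im[:,:,::-1]);c=arm.camera_info(n);print(n,c)
E
```

```text
{'clock': 0.0, 'joints': array([-1.33856703,  0.43523328,  0.02498377,  1.57409262, -0.01158578,
        1.13397106, -0.07510191]), 'dq': array([ 4.79594374e-04,  3.36405307e-04,  6.59625542e-04, -1.14267727e-03,
       -1.45112372e-03, -4.69649786e-05,  3.23229391e-04]), 'joint_efforts': array([ 1.14288876e-03, -6.67848158e+01,  9.85860229e-01, -3.14448345e+01,
       -6.03726762e-02,  4.31689317e-02,  1.65378033e-04]), 'position': array([0.20534345, 0.59006702, 0.40394021]), 'ee_rot': array([-5.23595023e-01, -3.09754905e+00,  2.44449289e-03]), 'force': array([0.21863765, 0.57203071, 0.03837544]), 'ft_torque': array([ 0.02988622, -0.01704309, -0.00133329]), 'width': 0.9989679515530164}
side {'mtx': array([[459.03304738,   0.        , 278.77040655],
       [  0.        , 459.03304738, 213.20693798],
       [  0.        ,   0.        ,   1.        ]]), 'pose': array([[-0.98795009, -0.1068792 ,  0.11194402,  0.46821214],
       [-0.1537854 ,  0.75945173, -0.63212588,  0.53913486],
       [-0.01745497, -0.64172417, -0.76673686,  0.84491045],
       [ 0.        ,  0.        ,  0.        ,  1.        ]])}
top {'mtx': array([[492.79162889,   0.        , 272.37238148],
       [  0.        , 492.79162889, 201.60286914],
       [  0.        ,   0.        ,   1.        ]]), 'pose': array([[-0.01370865, -0.9905553 ,  0.13642677,  0.44810685],
       [-0.99988142,  0.01453738,  0.00508001, -0.02571829],
       [-0.00701532, -0.13634095, -0.99063713,  1.09258199],
       [ 0.        ,  0.        ,  0.        ,  1.        ]])}
```

View pics/side0.png

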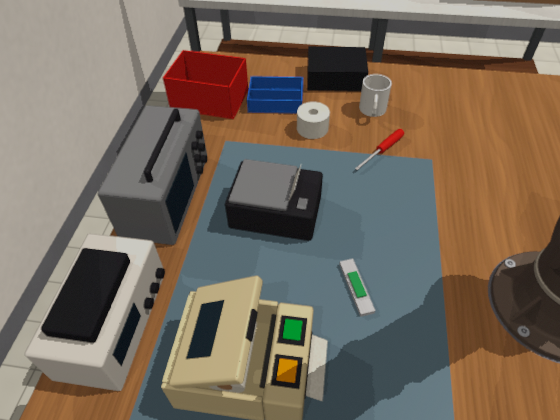

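View pics/top0.png

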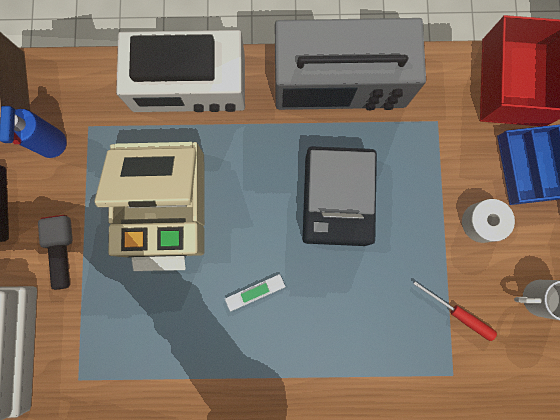

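The top view shows the green key near (170,239), the orange one at (134,240), and the cover's front edge from about (97,202) to (192,208). The side view shows green at (292,330) and orange at (287,371). I'll segment the keys and triangulate.

```bash
cat > h.py <<'E'
from cell import arm
import cv2,numpy as np
def ray(n,uv):
    c=arm.camera_info(n);K,P=c["mtx"],c["pose"]
    d=P[:3,:3]@np.linalg.solve(K,[uv[0],uv[1],1]);return P[:3,3],d
def atz(n,uv,z):
    o,d=ray(n,uv);return o+d*(z-o[2])/d[2]
def proj(n,p):
    c=arm.camera_info(n);q=np.linalg.inv(c["pose"])@np.append(p,1);q=c["mtx"]@q[:3];return q[:2]/q[2]
def blob(im,lo,hi,roi):
    h=cv2.cvtColor(im,cv2.COLOR_BGR2HSV);m=cv2.inRange(h,lo,hi);k=np.zeros_like(m);x0,y0,x1,y1=roi;k[y0:y1,x0:x1]=255
    m&=k;c=max(cv2.findContours(m,0,2)[0],key=cv2.contourArea);M=cv2.moments(c)
    return (M["m10"]/M["m00"],M["m01"]/M["m00"]),cv2.minAreaRect(c)
E
python3 - <<'E'
from h import *
R={"top":(100,220,210,260),"side":(260,300,320,395)}
for n in R:
    im=cv2.imread(f"pics/{n}0.png")
    for nm,lo,hi in(("g",(45,120,60),(80,255,255)),("o",(8,180,120),(20,255,255))):
        uv,r=blob(im,lo,hi,R[n]);print(n,nm,np.round(uv,1),r,atz(n,uv,.111).round(4))
    x0,y0,x1,y1=(80,130,220,280) if n=="top" else (150,260,340,419)
    cv2.imwrite(f"pics/{n}crop.png",cv2.resize(im[y0:y1,x0:x1],None,fx=4,fy=4,interpolation=2) if n=="top" else cv2.resize(im[y0:y1,x0:x1],None,fx=3.5,fy=3.5))
E
```

```text
top g [169.5 238. ] ((169.5, 238.0), (14.0, 17.0), 90.0) [0.5131 0.1854 0.111 ]
top o [125.3 232.3] ((125.60002136230469, 232.70004272460938), (1.7888542413711548, 2.2360680103302), 63.43495178222656) [0.5256 0.2739 0.111 ]
side g [292.4 329.1] ((292.3499755859375, 329.0499572753906), (18.24335479736328, 20.930362701416016), 8.13010311126709) [0.5122 0.1877 0.111 ]
side o [286.5 369.8] ((286.72998046875, 369.8899841308594), (18.667617797851562, 22.485998153686523), 8.130102157592773) [0.512  0.2595 0.111 ]
```

View pics/topcrop.png

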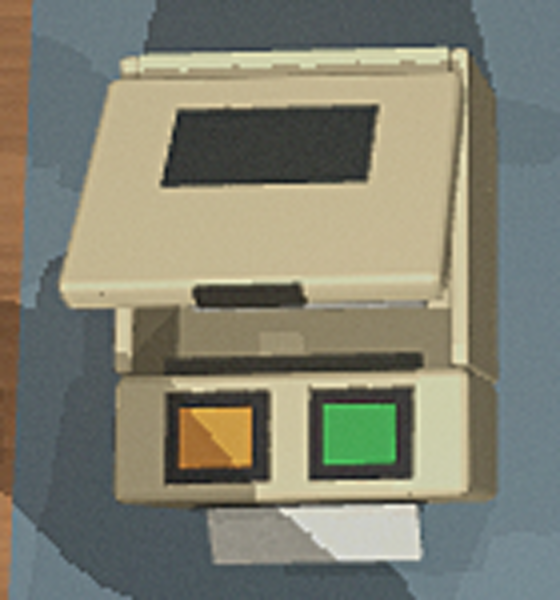

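View pics/sidecrop.png

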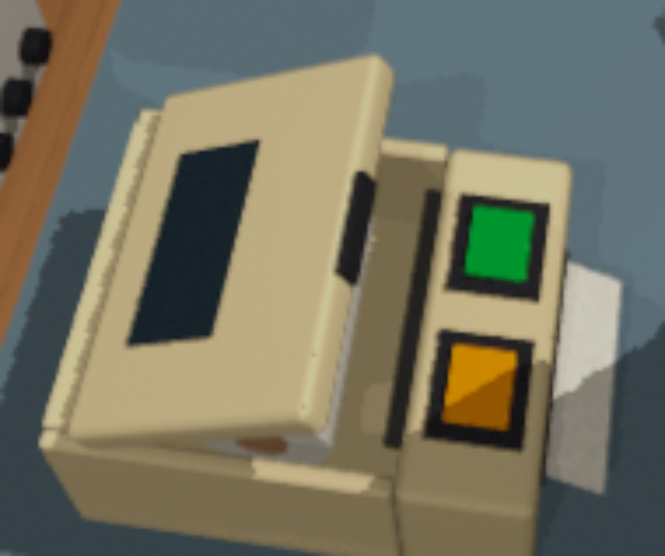

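Green triangulates to about (0.5127, 0.1865) and orange to (0.512, 0.2595). They are 72 mm apart along world y, so the printer's yaw is about 0. Next is the cover angle.

```bash
python3 - <<'E'
from h import *
print("orange top",atz("top",(80+215/4,130+438/4),.111))
from scipy.optimize import least_squares
# front top corners (topcrop/4, sidecrop/3.5); cover y .1325..3125
T={"top":[((80+62/4,130+287/4),1),((80+440/4,130+287/4),-1)],"side":[((150+383/3.5,260+57/3.5),-1),((150+310/3.5,260+432/3.5),1)]}
def pt(p,s): 
    th,hx,cy,yaw=p; l=np.array([-.135*np.cos(th),s*.09]);return np.array([hx+l[0]*np.cos(yaw)-l[1]*np.sin(yaw),cy+l[0]*np.sin(yaw)+l[1]*np.cos(yaw),.125+.135*np.sin(th)])
f=lambda p:np.concatenate([proj(n,pt(p,s))-uv for n in T for uv,s in T[n]])
r=least_squares(f,[.5,.686,.2225,0]);print(r.x,r.fun.round(1))
f2=lambda q:f([q[0],.686,.2225,0]);r=least_squares(f2,[.5]);print(r.x,r.fun.round(1))
th=r.x[0];print("push",.686-.118*np.cos(th),.125+.118*np.sin(th))
R=cv2.Rodrigues(arm.observe()["ee_rot"])[0];print(R.round(4))
E
```

```text
orange top [0.51108614 0.2566924  0.111     ]
[0.38723248 0.7013008  0.22338477 0.00324724] [-0.6  1.6  0.4 -0.1  0.   1.1 -1.1 -1.2]
[0.53840059] [-4.1  3.4 -1.   2.   3.3 -4.5  2.  -5.5]
push 0.5846934720754272 0.18550609390687628
[[-9.445e-01  3.286e-01 -3.000e-04]
 [ 3.286e-01  9.445e-01 -1.400e-03]
 [-2.000e-04 -1.400e-03 -1.000e+00]]
```

>>> move_arm([
  [-40,-19,0,-0.03],
  [-80,-37,0,-0.06],
  [-120,-56,0,-0.09],
  [-160,-74,0,-0.12],
  [-200,-93,0,-0.15],
  [-240,-111,0,-0.18],
  [-280,-130,0,-0.21],
  [-320,-148,0,-0.24],
  [-360,-167,0,-0.27],
  [-400,-186,0,-0.3],
  [-440,-204,0,-0.335],
  [-479,-222,0,-0.335],
  [-479,-222,0,-0.335],
], grip=0)

```text
clock: 1.72
position: [0.587, 0.2192, 0.4042]
ee_rot: [0.01, 3.141, -0.004]
force: [-1.0, 0.4, 0.0]
width: 0.004
```

>>> move_arm([
  [0,0,10,0],
  [0,0,20,0],
  [0,0,30,0],
  [0,0,40,0],
  [0,0,48,0],
  [0,0,56,0],
  [0,0,64,0],
  [0,0,72,0],
  [0,0,80,0],
  [0,0,86,0],
  [0,0,91,0],
  [0,0,95,0],
  [0,0,97,0],
  [0,0,97,0],
])

```text
clock: 3.48
position: [0.5849, 0.2232, 0.3076]
ee_rot: [-0.0, 3.141, -0.0]
force: [0.9, 0.1, -0.0]
width: 0.009
```

```bash
python3 - <<'E'
from h import *
print(arm.observe()["force"])
for n in("side","top"):
    cv2.imwrite(f"pics/{n}1.png",arm.get_image(n)[:,:,::-1])
E
```

```text
[ 0.85073593  0.07830416 -0.00474304]
```

View pics/side1.png

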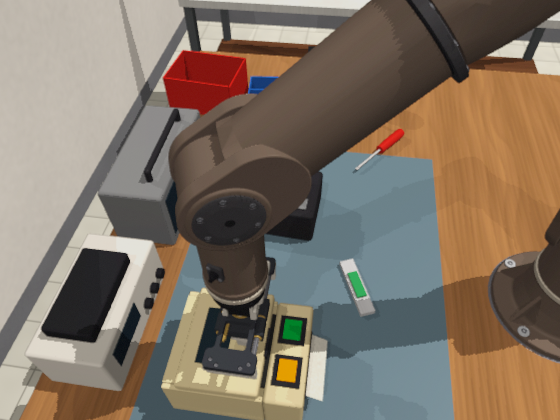

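The picture shows the gripper over the cover at about (240,335) with the cover nearly level and both keys clear. The tips are at z≈0.130, so about 5 mm remains.

>>> move_arm([
  [0,0,1,0],
  [0,0,2,0],
  [0,0,3,0],
  [0,0,4,0],
  [0,0,5,0],
  [0,0,5,0],
  [0,0,5,0],
])

```text
clock: 4.45
position: [0.5847, 0.2232, 0.3033]
ee_rot: [-0.0, 3.142, 0.0]
force: [-2.4, -1.0, 8.0]
width: -0.001
```

>>> move_arm([
  [0,0,0.5,0],
  [0,0,1,0],
  [0,0,1,0],
  [0,0,1,0],
])

```text
clock: 4.95
position: [0.5847, 0.2232, 0.3032]
ee_rot: [-0.0, 3.141, 0.001]
force: [-6.0, -1.5, 15.9]
width: 0.002
```

>>> move_arm([
  [0,0,-10,0],
  [0,0,-25,0],
  [0,0,-40,0],
  [20,-10,-40,0],
  [45,-22,-40,0],
  [65,-32,-40,0],
  [72,-37,-40,0],
  [72,-37,-30,0],
  [72,-37,-20,0],
  [72,-37,-20,0],
])

```text
clock: 6.2
position: [0.5129, 0.1864, 0.3204]
ee_rot: [0.0, -3.14, 0.001]
force: [-0.6, 0.5, 0.0]
width: 0.004
```

```bash
python3 - <<'E'
from h import *
s=arm.observe();print(s["position"],s["force"])
for n in("side","top"):
    im=arm.get_image(n)[:,:,::-1]
    x0,y0,x1,y1=(80,130,220,280) if n=="top" else (150,260,340,419)
    cv2.imwrite(f"pics/{n}2.png",cv2.resize(im[y0:y1,x0:x1],None,fx=3.5,fy=3.5))
E
```

```text
[0.51294712 0.18636471 0.32036229] [-0.59992443  0.49316905  0.0283196 ]
```

View pics/side2.png

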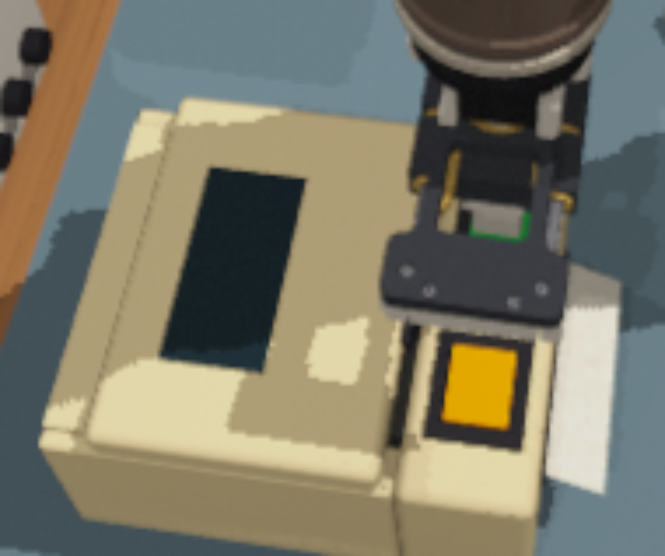

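View pics/top2.png

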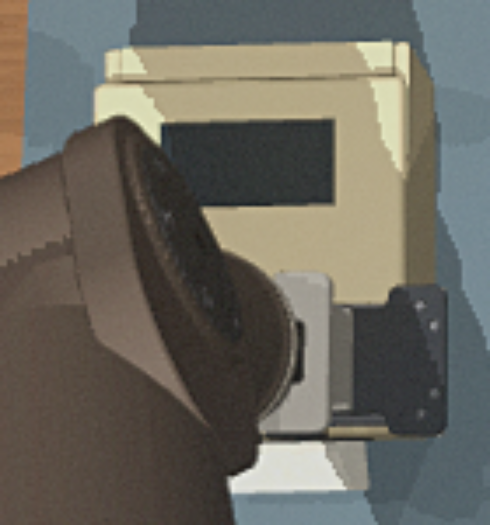

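The cover is level. In the side crop the fingertips at (495,215) stand over the green key, and the orange key at (480,388) is clear. Tip height is 0.142, so I'll approach to just above the key.

>>> move_arm([
  [0,0,8,0],
  [0,0,16,0],
  [0,0,23,0],
  [0,0,28,0],
  [0,0,30,0],
  [0,0,31,0],
  [0,0,31,0],
])

```text
clock: 7.18
position: [0.5129, 0.1862, 0.2908]
ee_rot: [-0.0, 3.141, 0.0]
force: [0.3, 0.7, 0.6]
width: 0.007
```

>>> move_arm([
  [0,0,0.5,0],
  [0,0,1,0],
  [0,0,1.5,0],
  [0,0,2,0],
  [0,0,2,0],
])

```text
clock: 7.8
position: [0.5128, 0.1862, 0.2889]
ee_rot: [-0.0, 3.141, 0.0]
force: [-0.5, -0.3, 3.2]
width: 0.001
```

>>> move_arm([
  [0,0,0.5,0],
  [0,0,1,0],
  [0,0,1.5,0],
  [0,0,1.5,0],
])

```text
clock: 8.3
position: [0.5129, 0.1862, 0.2878]
ee_rot: [-0.0, 3.141, 0.0]
force: [-2.1, -1.7, 9.7]
width: 0.008
```

Force is 9.7 N. I'll add a little and hold for about half a second, then release.

>>> move_arm([
  [0,0,0.3,0],
  [0,0,0.3,0],
  [0,0,0.3,0],
])

```text
clock: 8.68
position: [0.5128, 0.1862, 0.2877]
ee_rot: [-0.0, 3.141, 0.0]
force: [-3.9, -1.2, 12.7]
width: 0.009
```

>>> move_arm([
  [0,0,-5,0],
  [0,0,-15,0],
  [0,0,-35,0],
  [0,0,-60,0],
  [0,0,-90,0],
  [20,0,-110,0],
  [60,0,-120,0],
  [100,0,-120,0],
  [100,0,-120,0],
  [100,0,-120,0],
])

```text
clock: 9.93
position: [0.4132, 0.1862, 0.4074]
ee_rot: [-0.0, 3.141, 0.001]
force: [0.9, 0.5, -0.4]
width: 0.0
```

```bash
python3 - <<'E'
from h import *
s=arm.observe();print(s["clock"],s["position"],s["force"])
im=arm.get_image("side")[:,:,::-1]
cv2.imwrite("pics/side3.png",im)
E
```

```text
9.925 [0.41323842 0.18619517 0.40741027] [ 0.85678492  0.53461304 -0.37396738]
```

View pics/side3.png

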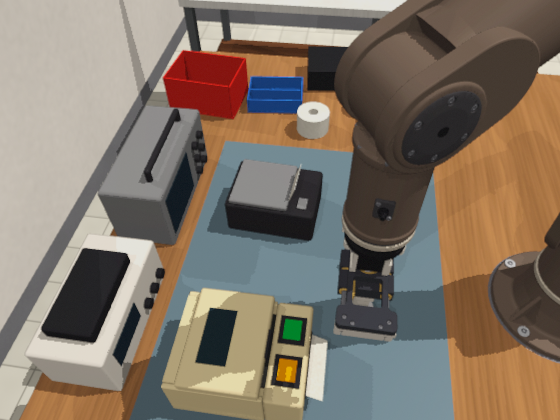

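The cover is level at about (235,335). Both keys at (292,330) and (287,371) are free, and the arm is clear.

```bash
python3 -c "
from cell import arm
print(arm.sign_off())"
```

```text
the job is handed in; nothing more can be done
None
```

I pushed the label printer's cover shut, pressed and held the green key, lifted clear and handed the job in at about 10 s.

- **Cover:** I pushed straight down with the closed fingertips until they stopped at z ≈ 0.125 m with the force rising to 16 N, which is the hard stop. The last side picture shows the cover level.
- **Green key:** I pressed it in small steps, reading 9.7 N and then 12.7 N. By those readings it was above 4 N for at least 0.4 s and stayed well below 40 N. The force readings taken after each move drop to about zero on release.
- **Orange key:** My moves did not go over it, and it looked clear in the pictures.
- **What disagreed:** My two fits of the cover's starting angle differed (0.39 and 0.54 rad), and so did the hinge position, by about 15 mm. Pushing down to the stop did not depend on either. The first colour segmentation of the orange key in the top view picked up a stray fragment, so I used the side view plus a point I read off the top view by hand.

Sign-off gave no verdict, and I saw no separate signal that the printer registered the key press.

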